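# Load and lock a cup on the bench finisher

## Task

Nest the loose blue cup gently, without dropping it, into the identical blue cup fixed on the low finisher with the orange front, and let go of it. Then start the orange captive knob: with its brass dog over the red mark, push it down into its thread and turn it clockwise until the dog lies over the nested cup and the knob stays down by itself. Leave the other things on the bench where they are.

Things in the scene. Friction and masses are not known exactly. Their poses are not given: they have to be found in the camera images.
- cup: The loose blue cup (like the blue cup fixed on the finisher), upright on the bench; origin at the centre of its underside, z up its axis. 55 mm tall, conical, outer radius 15.5 mm at the bottom and 28.5 mm at the top, wall 2.5 mm, solid base 18 mm thick; a cylindrical gripping lip of 62 mm diameter round the top 14 mm (z 41 to 55 mm). Mass about 150 g.
- finisher: The bench finisher, fixed: a deck 146 mm (x) by 226 mm (y), 40 mm high; origin at the centre of its underside on the bench. -x is its orange front. The fixed cup stands on the deck at y +42.5 mm, the knob's axis at y -42.5 mm (both x 0). A red mark on the deck, 56 mm from the knob's axis, shows where the dog must point for the push.
- seat (a point): Where the origin of the loose cup lies when nested: on the inner floor of the identical fixed cup, 58 mm above the bench; axes as the finisher. The fixed cup's rim stands 37 mm above this point; side play about 1.7 mm. A nested cup's lip spans 41 to 55 mm above this point.
- wing (a point): Centre of the top face of the knob's black flange (60 mm diameter, 6 mm thick), on the knob's axis; moves with the knob, 134 mm above the bench at the start. On it stands an orange wing, 44 mm long along x, 12 mm thick along y, 24 mm tall. A brass dog (hold-down finger), 14 mm wide, flush with the flange, points along +x and reaches 66 mm from the axis.
- press (a joint): Push depth of the knob (m): 0 = up, 0.0135 = bottom, against a spring of 2.5 to 6 N. A lug in the collar stops the push at about 1 mm unless turn is within about 0.1 rad of 0.5 (dog over the red mark); there it enters the thread. From 11 mm deep turn it on clockwise: the thread then keeps it down, at 10 to 11.5 mm.
- turn (a joint): Turn of the knob (rad), grows clockwise seen from above, from 0 to the stop at 1.45. 0.5 = dog over the red mark (the thread's entry), 1.4 = dog pointing straight at the fixed cup. Starts between 0 and 0.2.
- bottle: Amber bottle, 50 mm diameter, 130 mm tall, origin at the centre of its underside. Bystander.
- jar: Clear jar with green cap, 48 mm diameter, 60 mm tall, origin at the centre of its underside. Bystander.
- buff: Grey felt polishing wheel lying flat, 72 mm diameter, 22 mm thick, with a thin upright arbor up to 56 mm; origin at the centre of its underside. Bystander.
- tin: Steel tin, 56 mm diameter, 45 mm tall, origin at the centre of its underside. Bystander.

How it is judged (in metres and radians):
On the way, in this order (a step that is already met when the one before it is completed fails the run):
1. The loose cup is nested in the fixed cup: its underside within 4 mm sideways and 3 mm in height of the seat, upright within 0.08 rad, and let go (horizontal distance between cup and seat below 0.004 m and z of cup in the frame of seat below 0.003 m and angle between cup's own z axis and vertical below 0.08 rad and contact force between the fingers and cup below 0.1 N), for 0.2 s.
2. The knob has caught its thread: pushed more than 9 mm down and turned beyond 0.75 rad (value of joint press above 0.009 m and value of joint turn above 0.75 rad), for 0.1 s.
At the end, for the whole second after the job is handed in: The cup rests nested in the fixed cup (within 4 mm sideways and 3 mm in height of the seat, upright within 0.08 rad, at rest), and the knob, released, stays more than 9.5 mm down and turned beyond 1.25 rad, with its dog over the cup's lip (horizontal distance between cup and seat below 0.004 m and z of cup in the frame of seat below 0.003 m and angle between cup's own z axis and vertical below 0.08 rad and linear speed of cup below 0.02 m/s and value of joint press above 0.0095 m and value of joint turn above 1.25 rad); the robot touches nothing.
It fails at once if The bottle, jar, felt wheel or tin is moved by more than 15 mm (distance of any of bottle, jar, buff, tin from where it was at the start of the episode above 0.015 m).
It fails at once if The cup is tipped more than 0.7 rad from upright (angle between cup's own z axis and vertical above 0.7 rad).
It fails at once if The cup is dropped into place: out of the fingers' grasp while over the fixed cup and still more than 15 mm above its seat (horizontal distance between cup and seat below 0.05 m and z of cup in the frame of seat above 0.015 m and contact force between the fingers and cup below 0.1 N).
It also fails if it takes over 54 s, if anything falls off the work surface, if the arm or the gripper's body presses on something with over 40 N, if the wrist force passes 120 N, or if a joint passes its speed limit or range.

## Robot

A 7-joint arm with a two-finger parallel gripper is mounted at the origin on the work surface. World frame = base frame: x ahead of the robot, y to its left, z up, the work surface at z = 0. Lengths are in mm, angles in rad, forces in N, time in s.
With the tool pointing down it reaches from about 425 to 1025 mm from the base axis. Payload 9.4 kg.
Tool frame: the origin (TCP) lies between the finger pads; the fingertips stand 8 mm ahead of it and the grasp point (between the pads) lies 11 mm behind it; z points along the fingers, y is the line along which they close (so a half turn about z gives the same grasp; the last joint's range is limited). The gripper opens to 85 mm and grips with 20 to 120 N. Pads are 22 mm wide; open, the fingers measure 114 mm over their backs; the gripper's body (76 mm by 85 mm) begins 54 mm behind the grasp point. The pads swing forward as they close: fully open they stand 13 mm farther back than shut.
Start: joints at [-1.244, 0.599, -0.003, 1.599, 0.002, 0.943, -0.08], TCP at [284.867, 666.689, 239.275] pointing down, gripper open.
Joint ranges: [-2.57, 2.57], [-0.35, 1.97], [-1.29, 1.29], [0.11, 2.56], [-1.05, 4.19], [0.11, 1.86], [-2.63, 2.63]. Speed limits (rad/s): [2.22, 2.22, 3.01, 3.01, 3.14, 3.14, 3.14].

## Interface

Orientations are given as [roll, pitch, yaw] about the fixed x, y, z axes, in that order (R = Rz(yaw) Ry(pitch) Rx(roll)).
In Python, from rig import status, capture, camera_params, arm, boxes_of, place_of gives the robot as it stands.
- The arm moves only by the shell command python3 -m jog 'ROWS' [FORCE]. ROWS is JSON, a list of rows, each an object with "delta_pos": the shift along the world's x, y, z in m, a list of three; "turn": the turn, a rotation vector about the world's x, y, z in rad, a list of three; "gripper": the closure, from -1 (fully open) to 1 (shut). In form: [{"delta_pos": [x, y, z], "turn": [wx, wy, wz], "gripper": gripper}, ...]. A call has exactly 8 rows; each row is the pose to reach, as a shift and turn from the pose commanded when the call began; what a row does not reach only later rows make up. A row lasts 1/8 s, in which the tool goes at most 62.5 mm and 10.7 degrees, less where a joint would pass 70% of its speed; a pose out of reach is approached as far as the arm can. A call with a gripper value outside its range is refused whole. The fingers move at their own pace and stop on an object; FORCE is the grip in N (left out, the last holds). Time passes only in rows, so rows that repeat a pose let the fingers close, or fill a call up. It gives the time, the measured TCP pose, the force, the opening and the grip force at its end, in the units of the state.
- status.observe(): the state, without advancing time (a new reading comes with each control period).
- capture(name): name is "side" or "top" or "wrist"; returns the picture (420x560x3 uint8, blue, green, red); there is no depth.
- camera_params(name): a dict with "K" (3x3 intrinsics, pixels), "k1" (the pictures are not rectified: a ray, as slopes to the right and down, at radius r is drawn at 1 + k1 r^2 times it, then the intrinsics apply), "rvec" (rotation vector, rad) and "tvec" (3), from world to camera coordinates, as OpenCV has them; the wrist camera has in their place "mount" (4x4, takes a point from camera to tool coordinates, whose origin is the TCP and whose axes are the flange's). Camera axes: x right, y down, z forward; pixel columns grow to the right and rows downward; lengths in mm; the calibration is good to about 2 mm. A picture is of the moment at which its call begins: read the wrist's pose just before it. camera_params takes no time and is no camera call.
- arm.hand_in(): hands the job in; it is judged then, once.
Trained networks look in the newest picture that a camera, given by its name, has taken for a name from the list of things; names that differ only in an ending like _2 or _b are one class to them, and where a whole thing is asked for, a point or a joint stands for the part that bears it (a point fixed in the world has none). Each returns a list of dicts, best first, with "p" (0 to 1); they miss things now and then, are a little off and sometimes report something else, mostly with a low value. They report only what shows in the picture. A call takes as long as a camera call.
- boxes_of(target, camera): "point" ([column, row] in pixels, amid what is visible of it).
- place_of(target, camera): "point" ([column, row] in pixels: a listed point, or the origin of a listed thing).
The state is a dict: "time": time; "joint_positions": joint angles; "qd": joint speeds; "tau": joint torques, N m; "position": TCP position; "orientation": TCP orientation; "force": force on the tool from outside, world axes, zero at the start; "moment": the same for the moment, N m; "grip_width": finger opening in mm; "finger_force": force on a finger pad.
Only numpy, scipy, OpenCV 4.12 (cv2) and the standard library are available. Lean on these libraries where they do the work, as an engineer would, in place of code of your own. Each camera call takes 0.05 s, during which the arm holds its last target. There are 200 camera calls.

## Working session

There is one attempt and no reset: what is moved stays moved. The work goes in short steps, Python scripts to look and compute and a shell command to move; the robot and the scene stay as the last step left them, time stands still between calls to the robot, and variables do not carry over. Pictures are saved under pics/ and viewed, at most 10 in all, crops included, and the job is handed in when it is done.

```bash
ls; mkdir -p pics; cat > h.py <<'E'
import numpy as np, cv2
from scipy.spatial.transform import Rotation as R
from rig import status, capture, camera_params, arm, boxes_of, place_of
def cam(name, st=None):
    p=camera_params(name); K=np.array(p["K"]); k1=p["k1"]
    if "mount" in p:
        T=np.eye(4); T[:3,:3]=R.from_euler('xyz',st["orientation"]).as_matrix(); T[:3,3]=st["position"]
        M=T@np.array(p["mount"]); Rc=M[:3,:3]; o=M[:3,3]
    else:
        Rw=R.from_rotvec(np.ravel(p["rvec"])).as_matrix(); Rc=Rw.T; o=-Rc@np.ravel(p["tvec"])
    return K,k1,Rc,o
def ray(px,c):
    K,k1,Rc,o=c
    u=cv2.undistortPoints(np.array([[px]],float),K,np.array([k1,0,0,0.]))[0,0]
    return o,Rc@np.array([u[0],u[1],1])
def atz(px,c,z):
    o,d=ray(px,c); return o+d*(z-o[2])/d[2]
def proj(P,c):
    K,k1,Rc,o=c; q=(np.array(P)-o)@Rc
    u=q[:2]/q[2]; u=u*(1+k1*(u@u)); return K[:2,:2]@u+K[:2,2]
def tri(obs):
    A=0;b=0
    for px,c in obs:
        o,d=ray(px,c); d=d/np.linalg.norm(d); P=np.eye(3)-np.outer(d,d); A=A+P; b=b+P@o
    return np.linalg.solve(A,b)
E
python3 - <<'E'
from h import *
st=status.observe(); print({k:np.round(v,3).tolist() for k,v in st.items()})
cs={}
for n in ("top","side"):
    cv2.imwrite(f"pics/{n}0.png",capture(n)); cs[n]=cam(n); print(n,cs[n][3].round(),cs[n][2][:,2].round(2))
zz=dict(cup=0,finisher=0,seat=58,wing=134,bottle=0,jar=0,buff=0,tin=0)
for t,z in zz.items():
    obs=[]
    for n in ("top","side"):
        r=place_of(t,n)
        for q in r[:2]: print(t,n,round(q["p"],2),np.round(q["point"],1),atz(q["point"],cs[n],z).round(1))
        if r: obs.append((r[0]["point"],cs[n]))
    if len(obs)==2: print("   tri",tri(obs).round(1))
E
```

```text
pics
{'time': 0.0, 'joint_positions': [-1.244, 0.6, -0.003, 1.6, 0.002, 0.943, -0.08], 'qd': [0.0, -0.002, 0.0, -0.001, 0.001, 0.001, 0.0], 'tau': [0.001, -77.647, 1.565, -25.798, 0.012, 0.009, 0.0], 'position': [284.711, 666.267, 238.425], 'orientation': [-3.14, 0.0, 2.738], 'force': [-0.072, -0.803, 1.172], 'moment': [-0.039, -0.02, -0.067], 'finger_force': 0.0, 'grip_width': 85.331}
top [528.   0. 980.] [ 0.05  0.03 -1.  ]
side [ 121. -407.  638.] [ 0.53  0.5  -0.68]
cup top 0.63 [229.6 259.4] [444.6 158.8   0. ]
cup side 0.82 [202.5 240.6] [439.  153.3   0. ]
cup side 0.63 [212.1 195.2] [558.8 264.4   0. ]
   tri [443.5 160.5  -8.5]
finisher top 0.59 [349.9 199.6] [ 596.6 -133.7    0. ]
finisher side 0.77 [349.8 270.9] [ 591.7 -149.1    0. ]
   tri [ 600.6 -139.4  -16.4]
seat top 0.74 [337.7 198.6] [594.4 -97.5  58. ]
seat side 0.92 [333.9 240.5] [ 592.9 -100.8   58. ]
seat side 0.5 [347.6 268.3] [ 551.4 -165.6   58. ]
   tri [595.1 -98.5  54.6]
wing top 0.6 [379.6 200.9] [ 585.6 -178.5  134. ]
wing side 0.98 [370.4 237.5] [ 581.2 -185.6  134. ]
wing side 0.41 [256.6 204.5] [507.5  34.  134. ]
   tri [ 587.  -181.3  126.5]
bottle top 0.83 [185.4 207.8] [569.5 272.9   0. ]
bottle side 0.75 [210.7 193.6] [560.6 272.3   0. ]
   tri [567.3 276.9  -6.7]
jar top 0.7 [232.2 194.9] [603.4 156.2   0. ]
jar side 0.61 [253.5 201.8] [612.3 164.7   0. ]
   tri [602.7 154.   12.2]
buff top 0.96 [428.8 209. ] [ 576.8 -329.5    0. ]
buff top 0.52 [351.1 201.1] [ 593.  -136.6    0. ]
buff side 0.96 [422.6 326.5] [ 573.7 -327.2    0. ]
   tri [ 575.9 -328.3   -1.1]
tin top 0.85 [369.7 154.1] [ 710.3 -182.     0. ]
tin side 0.9 [394.5 246.1] [ 716.8 -181.8    0. ]
   tri [ 710.4 -182.5    5.4]
```

View pics/top0.png

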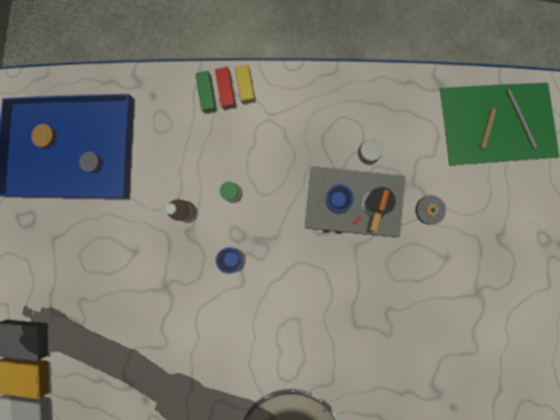

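View pics/side0.png

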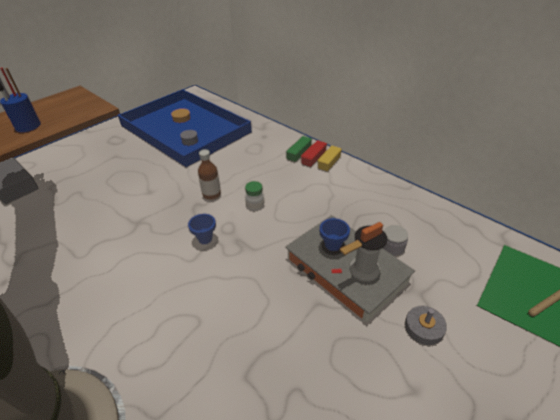

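The top view shows the loose cup at (230,260), the finisher centred at (355,203), the fixed cup at (340,199), the knob at (380,201) with its dog pointing toward the robot at (376,222), and the red mark at (357,219). The networks agree with both pictures. I'll move over the loose cup with the fingers closing along the finisher's x.

```bash
python3 -m jog '[{"delta_pos":[0.02,-0.06,0.01],"turn":[0,0,-0.17],"gripper":-1},{"delta_pos":[0.04,-0.12,0.01],"turn":[0,0,-0.34],"gripper":-1},{"delta_pos":[0.06,-0.18,0.01],"turn":[0,0,-0.51],"gripper":-1},{"delta_pos":[0.08,-0.24,0.01],"turn":[0,0,-0.68],"gripper":-1},{"delta_pos":[0.10,-0.30,0.01],"turn":[0,0,-0.85],"gripper":-1},{"delta_pos":[0.12,-0.36,0.01],"turn":[0,0,-1.02],"gripper":-1},{"delta_pos":[0.14,-0.42,0.01],"turn":[0,0,-1.19],"gripper":-1},{"delta_pos":[0.15,-0.48,0.01],"turn":[0,0,-1.268],"gripper":-1}]' 40
python3 - <<'E'
from h import *
st=status.observe(); print(st["time"],np.round(st["position"],1),np.round(st["orientation"],3),np.round(st["joint_positions"],2))
c=cam("wrist",st); print("cam",c[3].round(),c[2][:,2].round(2))
cv2.imwrite("pics/w1.png",capture("wrist"))
for t in ("cup",):
    for q in place_of(t,"wrist")[:2]: print(q["p"],q["point"],atz(q["point"],c,0).round(1))
print(proj([442,158,0],c))
E
```

```text
time: 1.9
position: [435.0, 189.2, 249.6]
orientation: [3.14, -0.001, 1.466]
force: [0.9, -0.5, -0.2]
grip_width: 85.5
finger_force: 0.0
1.9 [435.  189.2 249.6] [ 3.140e+00 -1.000e-03  1.466e+00] [-0.83  0.3   0.39  2.16 -0.17  0.71 -0.43]
cam [443. 267. 383.] [-0.03 -0.31 -0.95]
0.86 [291.4, 196.1] [447.8 149.6   0. ]
[285.97992219 189.9586171 ]
```

View pics/w1.png

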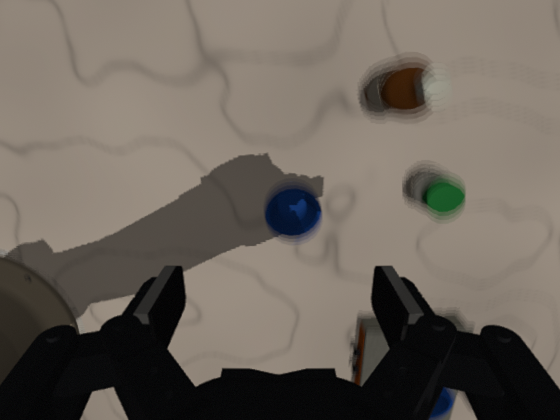

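The wrist view is blurred by motion, but it shows the cup at about (293,211), the jar at (443,195) and the bottle at (405,88). I'll take sharp views and fit the cup silhouettes.

```bash
cat >> h.py <<'E'
from scipy.optimize import least_squares
def blue(im):
    h=cv2.cvtColor(im,cv2.COLOR_BGR2HSV)
    return (cv2.inRange(h,(105,110,25),(130,255,255))>0).astype(np.uint8)
def cupfit(im,c,guess,z0,rad=45):
    """fit xy of an upright cup (base at z0) from the centroid of its blue silhouette"""
    def hull(xy):
        P=[]
        for r,z in ((31,55),(31,41),(15.5,0)):
            for a in np.linspace(0,2*np.pi,40): P.append(proj([xy[0]+r*np.cos(a),xy[1]+r*np.sin(a),z0+z],c))
        return cv2.convexHull(np.array(P,np.float32))
    n,l,s,cen=cv2.connectedComponentsWithStats(cv2.morphologyEx(blue(im),cv2.MORPH_CLOSE,np.ones((5,5),np.uint8)))
    g=proj([*guess,z0+45],c); ok=[i for i in range(1,n) if s[i,4]>60 and np.hypot(*(cen[i]-g))<rad]
    if not ok: return None
    i=max(ok,key=lambda i:s[i,4]); m=(l==i).astype(np.uint8)
    ct=max(cv2.findContours(m,0,1)[0],key=cv2.contourArea); hm=cv2.moments(cv2.convexHull(ct))
    tgt=np.array([hm['m10'],hm['m01']])/hm['m00']
    def f(xy):
        q=cv2.moments(hull(xy)); return np.array([q['m10'],q['m01']])/q['m00']-tgt
    r=least_squares(f,guess,diff_step=1e-3)
    return r.x.round(1), round(hm['m00']/cv2.contourArea(hull(r.x)),3)
E
python3 -m jog '[{"delta_pos":[0.008,0.0,0.0],"turn":[0,0,0],"gripper":-1},{"delta_pos":[0.008,0,0.0],"turn":[0,0,0],"gripper":-1},{"delta_pos":[0.008,0,0.0],"turn":[0,0,0],"gripper":-1},{"delta_pos":[0.008,0,0.0],"turn":[0,0,0],"gripper":-1},{"delta_pos":[0.008,0,0.0],"turn":[0,0,0],"gripper":-1},{"delta_pos":[0.008,0,0.0],"turn":[0,0,0],"gripper":-1},{"delta_pos":[0.008,0,0.0],"turn":[0,0,0],"gripper":-1},{"delta_pos":[0.008,0,0.0],"turn":[0,0,0],"gripper":-1}]'
python3 - <<'E'
from h import *
st=status.observe(); print(np.round(st["position"],1))
for n in ("wrist","top","side"):
    c=cam(n,st); im=capture(n); cv2.imwrite(f"pics/{n}2.png",im)
    print(n,"loose",cupfit(im,c,[443,156],0),"fixed",cupfit(im,c,[594,-98],40))
    for q in place_of("cup",n)[:1]: print(q["p"],atz(q["point"],c,0).round(1))
E
```

```text
time: 3.0
position: [442.1, 190.8, 249.3]
orientation: [-3.142, 0.0, 1.47]
force: [-0.2, 0.8, -0.1]
grip_width: 85.2
finger_force: 0.0
[442.1 190.8 249.3]
wrist loose (array([446.3, 152.4]), 0.902) fixed (array([ 620.8, -123.9]), 0.125)
0.76 [445.9 148.8   0. ]
top loose None fixed (array([593.6, -98. ]), 0.848)
0.58 [449.1 155.2   0. ]
side loose None fixed (array([594.3, -98.2]), 0.759)
0.83 [441.3 154.1   0. ]
```

```bash
python3 - <<'E'
from h import *
for n in ("top","side"):
    c=cam(n); im=cv2.imread(f"pics/{n}0.png")
    print(n,"loose",cupfit(im,c,[443,156],0),"fixed",cupfit(im,c,[594,-98],40))
    print(im[262,229] if n=="top" else im[232,203])
E
```

```text
top loose (array([447.2, 153.3]), 0.745) fixed (array([593.6, -98. ]), 0.852)
[128  83  62]
side loose (array([452. , 163.5]), 0.529) fixed (array([594.1, -98.1]), 0.776)
[92 61 53]
```

```bash
python3 -m jog '[{"delta_pos":[0.0045,-0.038,0.0],"turn":[0,0,0],"gripper":-1},{"delta_pos":[0.0045,-0.038,-0.04],"turn":[0,0,0],"gripper":-1},{"delta_pos":[0.0045,-0.038,-0.08],"turn":[0,0,0],"gripper":-1},{"delta_pos":[0.0045,-0.038,-0.11],"turn":[0,0,0],"gripper":-1},{"delta_pos":[0.0045,-0.038,-0.13],"turn":[0,0,0],"gripper":-1},{"delta_pos":[0.0045,-0.038,-0.14],"turn":[0,0,0],"gripper":-1},{"delta_pos":[0.0045,-0.038,-0.14],"turn":[0,0,0],"gripper":-1},{"delta_pos":[0.0045,-0.038,-0.14],"turn":[0,0,0],"gripper":-1}]'
python3 - <<'E'
from h import *
st=status.observe()
n="wrist";c=cam(n,st); im=capture(n); cv2.imwrite(f"pics/{n}3.png",im)
print(cupfit(im,c,[446,153],0,90)); print(proj([446,153,55],c),proj([446,153,0],c))
E
```

```text
time: 4.3
position: [447.0, 153.0, 109.9]
orientation: [3.141, -0.0, 1.47]
force: [0.1, -0.4, -0.8]
grip_width: 85.5
finger_force: 0.0
(array([446.2, 152.5]), 0.925)
[276.24222949 228.98477852] [276.48144628 201.611774  ]
```

View pics/wrist3.png

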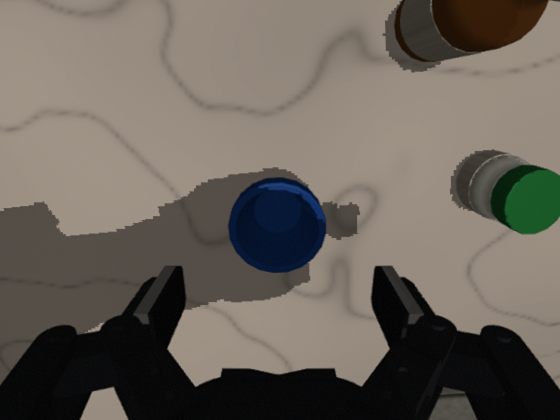

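The cup sits centred between the fingers at (277,225), and the fit gives (446,152.5), which agrees with the TCP. I'll check the fingertip height from the image (tips at about (180,268) and (377,268)).

```bash
python3 - <<'E'
from h import *
p=camera_params("wrist"); print(np.round(p["mount"],3).tolist())
st=status.observe(); st["position"]=[0,0,0]; st["orientation"]=[0,0,0]; c=cam("wrist",st)
for z in (-25,-20,-15,-10,-5,0,5): print(z,[proj([x,s*42.5,z],c).round() .tolist() for s in (-1,1) for x in (-11,11)])
E
```

```text
[[-0.001, -0.95, -0.314, 78.435], [1.0, -0.001, 0.001, -0.035], [-0.001, -0.314, 0.95, -133.084], [0.0, 0.0, 0.0, 1.0]]
-25 [[173.0, 330.0], [166.0, 283.0], [383.0, 330.0], [390.0, 283.0]]
-20 [[176.0, 322.0], [170.0, 276.0], [380.0, 322.0], [386.0, 276.0]]
-15 [[180.0, 315.0], [174.0, 270.0], [376.0, 314.0], [382.0, 270.0]]
-10 [[183.0, 308.0], [177.0, 264.0], [373.0, 307.0], [378.0, 264.0]]
-5 [[186.0, 301.0], [181.0, 258.0], [370.0, 301.0], [375.0, 258.0]]
0 [[188.0, 295.0], [184.0, 253.0], [368.0, 295.0], [372.0, 253.0]]
5 [[191.0, 289.0], [187.0, 248.0], [365.0, 289.0], [369.0, 248.0]]
```

```bash
python3 -m jog '[{"delta_pos":[-0.0005,0,-0.03],"turn":[0,0,0],"gripper":-1},{"delta_pos":[-0.0005,0,-0.055],"turn":[0,0,0],"gripper":-1},{"delta_pos":[-0.0005,0,-0.068],"turn":[0,0,0],"gripper":-1},{"delta_pos":[-0.0005,0,-0.068],"turn":[0,0,0],"gripper":-1},{"delta_pos":[-0.0005,0,-0.068],"turn":[0,0,0],"gripper":1},{"delta_pos":[-0.0005,0,-0.068],"turn":[0,0,0],"gripper":1},{"delta_pos":[-0.0005,0,-0.068],"turn":[0,0,0],"gripper":1},{"delta_pos":[-0.0005,0,-0.068],"turn":[0,0,0],"gripper":1}]' 40
python3 -m jog '[{"delta_pos":[0,0,0.005],"turn":[0,0,0],"gripper":1},{"delta_pos":[0,0,0.02],"turn":[0,0,0],"gripper":1},{"delta_pos":[0,0,0.05],"turn":[0,0,0],"gripper":1},{"delta_pos":[0,0,0.08],"turn":[0,0,0],"gripper":1},{"delta_pos":[0,0,0.11],"turn":[0,0,0],"gripper":1},{"delta_pos":[0,0,0.13],"turn":[0,0,0],"gripper":1},{"delta_pos":[0,0,0.14],"turn":[0,0,0],"gripper":1},{"delta_pos":[0,0,0.14],"turn":[0,0,0],"gripper":1}]'
```

```text
time: 5.35
position: [446.4, 153.0, 42.5]
orientation: [3.14, -0.001, 1.47]
force: [-1.0, -0.8, 8.4]
grip_width: 59.9
finger_force: 41.1
time: 6.35
position: [446.1, 153.1, 181.8]
orientation: [3.141, -0.001, 1.47]
force: [-0.5, 0.5, -1.9]
grip_width: 59.9
finger_force: 44.1
```

```bash
python3 -m jog '[{"delta_pos":[0.02,-0.034,0],"turn":[0,0,0],"gripper":1},{"delta_pos":[0.05,-0.085,0],"turn":[0,0,0],"gripper":1},{"delta_pos":[0.08,-0.136,0],"turn":[0,0,0],"gripper":1},{"delta_pos":[0.11,-0.187,0],"turn":[0,0,0],"gripper":1},{"delta_pos":[0.135,-0.23,0],"turn":[0,0,0],"gripper":1},{"delta_pos":[0.148,-0.2505,0],"turn":[0,0,0],"gripper":1},{"delta_pos":[0.148,-0.2505,0],"turn":[0,0,0],"gripper":1},{"delta_pos":[0.148,-0.2505,0],"turn":[0,0,0],"gripper":1}]'
python3 - <<'E'
from h import *
st=status.observe()
n="wrist";c=cam(n,st); im=capture(n); cv2.imwrite(f"pics/{n}4.png",im)
x,y,z=st["position"]; print(proj([x,y,z+12],c),proj([594,-98,95],c))
for r in (26,31):
  for a in np.arange(0,6.28,.05):
    q=proj([594+r*np.cos(a),-98+r*np.sin(a),95],c); cv2.circle(im,tuple(int(v) for v in q),1,(0,255,255),-1)
for a in np.arange(0,6.28,.05):
    q=proj([x+31*np.cos(a),y+31*np.sin(a),z+12.5],c); cv2.circle(im,tuple(int(v) for v in q),1,(0,0,255),-1)
for t in ("wing",):
    r=place_of(t,n)
    for q in r[:2]: print(t,q["p"],np.round(q["point"]),atz(q["point"],c,134).round(1))
cv2.imwrite("pics/w4a.png",im)
E
```

```text
time: 7.35
position: [593.2, -96.1, 180.4]
orientation: [-3.139, -0.001, 1.471]
force: [-0.7, 0.1, -2.1]
grip_width: 59.8
finger_force: 44.1
[277.88103437 289.38821679] [279.50556805 214.64319329]
wing 0.92 [281. 353.] [ 586.6 -184.5  134. ]
```

View pics/w4a.png

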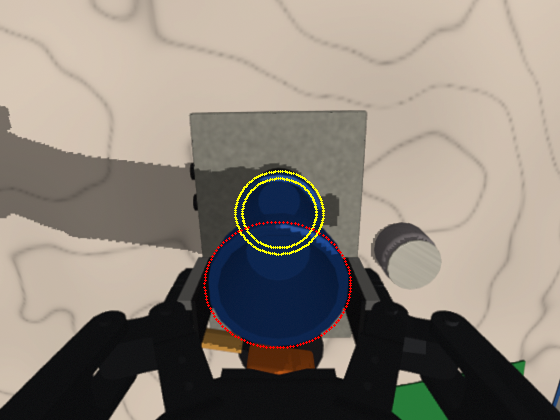

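The held cup matches the predicted red circle well, and the fixed rim roughly matches the yellow ones. I'll measure the fixed cup's visible top arc exactly.

```bash
python3 - <<'E'
from h import *
im=cv2.imread("pics/wrist4.png"); m=blue(im)
for r in range(156,216,4):
    cols=np.where(m[r,220:340])[0]+220; print(r,(cols.min(),cols.max(),len(cols)) if len(cols) else None)
print([im[r,280].tolist() for r in range(158,182,2)])
st=status.observe(); c=cam("wrist",st)
for r in(31,28.5,26): print([proj([594+x*r,-98+y*r,95],c).round(1).tolist() for x,y in((0,1),(-1,0),(1,0))])
big=cv2.resize(im[150:260,220:340],None,fx=5,fy=5); cv2.imwrite("pics/w4c.png",big)
E
```

```text
156 None
160 None
164 None
168 None
172 (np.int64(265), np.int64(292), 28)
176 (np.int64(258), np.int64(299), 42)
180 (np.int64(252), np.int64(305), 54)
184 (np.int64(249), np.int64(308), 60)
188 (np.int64(245), np.int64(312), 68)
192 (np.int64(243), np.int64(314), 72)
196 (np.int64(241), np.int64(316), 76)
200 (np.int64(239), np.int64(319), 81)
204 (np.int64(238), np.int64(320), 83)
208 (np.int64(237), np.int64(320), 84)
212 (np.int64(237), np.int64(321), 85)
[[107, 117, 121], [107, 118, 121], [109, 120, 124], [106, 117, 120], [58, 64, 66], [25, 28, 29], [42, 21, 11], [66, 32, 12], [90, 45, 19], [166, 93, 51], [148, 76, 35], [143, 74, 34]]
[[274.6, 172.1], [235.7, 218.8], [322.7, 210.7]]
[[274.9, 175.7], [239.2, 218.5], [319.2, 211.0]]
[[275.3, 179.2], [242.7, 218.2], [315.7, 211.3]]
```

View pics/w4c.png

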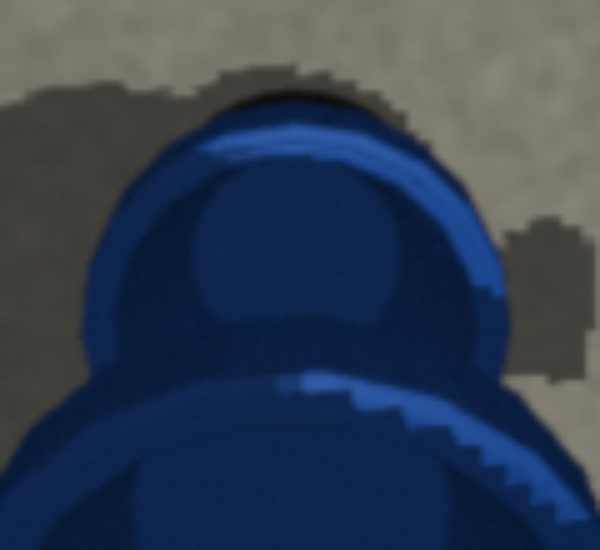

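```bash
python3 -m jog '[{"delta_pos":[0,-0.001,-0.01],"turn":[0,0,0],"gripper":1},{"delta_pos":[0,-0.001,-0.02],"turn":[0,0,0],"gripper":1},{"delta_pos":[0,-0.001,-0.03],"turn":[0,0,0],"gripper":1},{"delta_pos":[0,-0.001,-0.04],"turn":[0,0,0],"gripper":1},{"delta_pos":[0,-0.001,-0.05],"turn":[0,0,0],"gripper":1},{"delta_pos":[0,-0.001,-0.058],"turn":[0,0,0],"gripper":1},{"delta_pos":[0,-0.001,-0.064],"turn":[0,0,0],"gripper":1},{"delta_pos":[0,-0.001,-0.064],"turn":[0,0,0],"gripper":1}]'
```

```text
time: 8.45
position: [593.9, -98.6, 116.9]
orientation: [-3.141, 0.0, 1.47]
force: [-0.3, -0.4, -2.4]
grip_width: 60.1
finger_force: 44.1
```

```bash
python3 -m jog '[{"delta_pos":[0,0,-0.003],"turn":[0,0,0],"gripper":1},{"delta_pos":[0,0,-0.006],"turn":[0,0,0],"gripper":1},{"delta_pos":[0,0,-0.009],"turn":[0,0,0],"gripper":1},{"delta_pos":[0,0,-0.011],"turn":[0,0,0],"gripper":1},{"delta_pos":[0,0,-0.013],"turn":[0,0,0],"gripper":1},{"delta_pos":[0,0,-0.015],"turn":[0,0,0],"gripper":1},{"delta_pos":[0,0,-0.015],"turn":[0,0,0],"gripper":1},{"delta_pos":[0,0,-0.015],"turn":[0,0,0],"gripper":1}]'
```

```text
time: 9.45
position: [594.1, -98.6, 102.3]
orientation: [-3.142, 0.0, 1.47]
force: [-0.2, 0.3, -2.9]
grip_width: 60.0
finger_force: 44.1
```

```bash
python3 -m jog '[{"delta_pos":[0,0,-0.001],"turn":[0,0,0],"gripper":1},{"delta_pos":[0,0,-0.0015],"turn":[0,0,0],"gripper":1},{"delta_pos":[0,0,-0.002],"turn":[0,0,0],"gripper":1},{"delta_pos":[0,0,-0.002],"turn":[0,0,0],"gripper":1},{"delta_pos":[0,0,-0.0025],"turn":[0,0,0],"gripper":1},{"delta_pos":[0,0,-0.0025],"turn":[0,0,0],"gripper":1},{"delta_pos":[0,0,-0.0025],"turn":[0,0,0],"gripper":1},{"delta_pos":[0,0,-0.0025],"turn":[0,0,0],"gripper":1}]'
```

```text
time: 10.45
position: [594.1, -98.7, 100.6]
orientation: [3.141, -0.0, 1.47]
force: [-4.1, 0.3, 9.8]
grip_width: 59.9
finger_force: 45.2
```

```bash
python3 -m jog '[{"delta_pos":[0,0,0.001],"turn":[0,0,0],"gripper":-0.5},{"delta_pos":[0,0,0.001],"turn":[0,0,0],"gripper":-1},{"delta_pos":[0,0,0.001],"turn":[0,0,0],"gripper":-1},{"delta_pos":[0,0,0.001],"turn":[0,0,0],"gripper":-1},{"delta_pos":[0,0,0.02],"turn":[0,0,0],"gripper":-1},{"delta_pos":[0,0,0.06],"turn":[0,0,0],"gripper":-1},{"delta_pos":[0,0,0.11],"turn":[0,0,0],"gripper":-1},{"delta_pos":[0,0,0.16],"turn":[0,0,0],"gripper":-1}]'
python3 -m jog '[{"delta_pos":[-0.002,-0.05,0.01],"turn":[0,0,0.16],"gripper":-1},{"delta_pos":[-0.005,-0.07,0.02],"turn":[0,0,0.34],"gripper":-1},{"delta_pos":[-0.007,-0.083,0.02],"turn":[0,0,0.52],"gripper":-1},{"delta_pos":[-0.007,-0.083,0.02],"turn":[0,0,0.70],"gripper":-1},{"delta_pos":[-0.007,-0.083,0.02],"turn":[0,0,0.88],"gripper":-1},{"delta_pos":[-0.007,-0.083,0.02],"turn":[0,0,1.06],"gripper":-1},{"delta_pos":[-0.007,-0.083,0.02],"turn":[0,0,1.24],"gripper":-1},{"delta_pos":[-0.007,-0.083,0.02],"turn":[0,0,1.3],"gripper":-1}]'
python3 -m jog '[{"delta_pos":[0,0,0],"turn":[0,0,0],"gripper":-1},{"delta_pos":[0,0,0],"turn":[0,0,0],"gripper":-1},{"delta_pos":[0,0,0],"turn":[0,0,0],"gripper":-1},{"delta_pos":[0,0,0],"turn":[0,0,0],"gripper":-1},{"delta_pos":[0,0,0],"turn":[0,0,0],"gripper":0},{"delta_pos":[0,0,0],"turn":[0,0,0],"gripper":0},{"delta_pos":[0,0,0],"turn":[0,0,0],"gripper":0},{"delta_pos":[0,0,0],"turn":[0,0,0],"gripper":0}]'
python3 - <<'E'
from h import *
st=status.observe(); print(np.round(st["joint_positions"],2))
for n in ("top","side","wrist"):
    c=cam(n,st); im=capture(n); cv2.imwrite(f"pics/{n}5.png",im)
    for q in place_of("cup",n)[:1]: print(n,"cup",q["p"],atz(q["point"],c,58).round(1),atz(q["point"],c,0).round(1))
    for q in place_of("wing",n)[:1]: print(n,"wing",q["p"],np.round(q["point"]),atz(q["point"],c,134).round(1))
    if n!="wrist": print(cupfit(im,c,[594,-98],58))
E
```

```text
time: 11.45
position: [593.9, -98.6, 261.1]
orientation: [-3.141, 0.0, 1.47]
force: [0.8, 0.1, -0.9]
grip_width: 85.7
finger_force: 0.0
time: 12.45
position: [586.9, -181.8, 279.6]
orientation: [3.142, -0.0, 2.773]
force: [-0.2, -0.4, -0.9]
grip_width: 85.2
finger_force: 0.0
time: 13.45
position: [587.1, -181.7, 279.8]
orientation: [-3.142, 0.0, 2.77]
force: [-0.0, -0.9, -0.1]
grip_width: 42.8
finger_force: 0.0
[ 0.19  0.42  0.03  1.82 -0.02  0.9   1.42]
top cup 0.62 [ 595.8 -100.8   58. ] [ 600.1 -107.1    0. ]
top wing 0.94 [380. 200.] [ 586.7 -180.   134. ]
(array([594. , -97.4]), 0.857)
side cup 0.7 [ 582.1 -101.1   58. ] [628.2 -70.5   0. ]
side wing 0.73 [372. 238.] [ 583.4 -188.4  134. ]
(array([ 587.6, -103.2]), 0.931)
wrist cup 0.92 [596.3 -98.6  58. ] [610.1 -89.4   0. ]
wrist wing 0.97 [277. 193.] [ 587.9 -185.2  134. ]
```

View pics/wrist5.png

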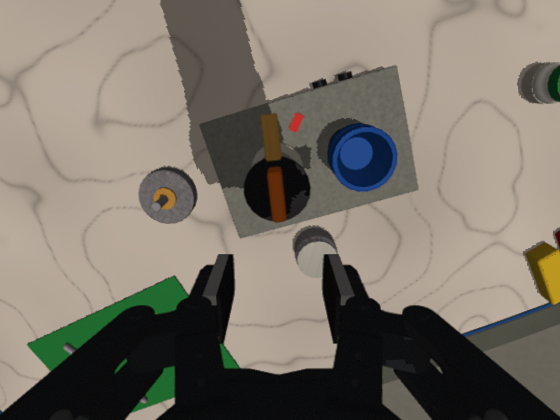

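The loose cup is now nested (362,157). The flange is at about (277,189), the dog runs up to (269,114), and the red mark is at (296,122). I'll compute the knob geometry.

```bash
python3 - <<'E'
from h import *
st=status.observe(); c=cam("wrist",st); im=cv2.imread("pics/wrist5.png")
C=np.array([atz(p,c,40)[:2] for p in ((202,124),(397,66),(418,189),(240,238))]); ctr=C.mean(0)
print(C.round(1).tolist(),"ctr",ctr.round(1),[round(float(np.hypot(*(C[i]-C[i-1]))),1) for i in range(4)])
d=(C[1]-C[0])+(C[2]-C[3]); ang=np.arctan2(d[1],d[0]); u=d/np.hypot(*d)
print("y dir ang",ang, "knob",(ctr-42.5*u).round(1),"cup",(ctr+42.5*u).round(1))
hsv=cv2.cvtColor(im,cv2.COLOR_BGR2HSV)
print("dogpx",hsv[140,271],"wingpx",hsv[185,277],hsv[210,279],"mark",hsv[122,296])
m=cv2.inRange(hsv,(12,90,40),(25,255,255)); m[:,:235]=0; m[:,320:]=0; m[:100]=0; m[230:]=0
n,l,s,ce=cv2.connectedComponentsWithStats(m); i=1+s[1:,4].argmax(); print("dog comp",s[i],ce[i])
ys,xs=np.where(l==i); P=np.array([atz(p,c,134)[:2] for p in zip(xs,ys)]); 
vx=cv2.fitLine(P.astype(np.float32),cv2.DIST_L2,0,.01,.01).ravel(); print("dog line",vx.round(2),np.arctan2(vx[1],vx[0]), P[ys.argmin()])
m=cv2.inRange(hsv,(4,150,40),(11,255,255)); m[:,:235]=0; m[:,320:]=0; m[:150]=0; m[235:]=0
ys,xs=np.where(m>0); P=np.array([atz(p,c,158)[:2] for p in zip(xs,ys)]); print("wing n",len(P),"mean@158",P.mean(0).round(1),atz([xs.mean(),ys.mean()],c,150).round(1), xs.min(),xs.max(),ys.min(),ys.max())
vx=cv2.fitLine(P.astype(np.float32),cv2.DIST_L2,0,.01,.01).ravel(); print(np.arctan2(vx[1],vx[0]))
m=cv2.inRange(hsv,(0,0,0),(180,255,45)); m[:,:230]=0;m[:,325:]=0;m[:140]=0;m[235:]=0
n,l,s,ce=cv2.connectedComponentsWithStats(m); i=1+s[1:,4].argmax(); print("flange",s[i],ce[i])
print("mark",atz((296,122),c,40).round(1))
for cc in ((277,189),): print("flange ctr@134",atz(cc,c,134).round(1))
E
```

```text
[[509.1, -244.1], [528.7, -24.3], [670.4, -37.3], [651.4, -259.4]] ctr [ 589.9 -141.3] [143.2, 220.7, 142.3, 223.0]
y dir ang 1.4837179553389042 knob [ 586.2 -183.6] cup [593.6 -98.9]
dogpx [ 18 173  90] wingpx [ 12 228  96] [ 12 228  95] mark [  1 199 187]
dog comp [260 113  22  48 789] [270.68948035 136.65019011]
dog line [ 9.7000e-01 -2.6000e-01  5.4064e+02 -1.7224e+02] -0.2587361 [ 523.56393449 -162.53148549]
wing n 198 mean@158 [ 582.3 -183.7] [ 584.3 -184.6  150. ] 267 286 166 221
-0.274094
flange [ 243  156   67   65 2516] [276.4554849  187.08306836]
mark [ 545.4 -146.1   40. ]
flange ctr@134 [ 584.9 -183.9  134. ]
```

```bash
python3 -m jog '[{"delta_pos":[-0.001,-0.0018,-0.03],"turn":[0,0,0.11],"gripper":0},{"delta_pos":[-0.001,-0.0018,-0.07],"turn":[0,0,0.11],"gripper":0},{"delta_pos":[-0.001,-0.0018,-0.1],"turn":[0,0,0.11],"gripper":0},{"delta_pos":[-0.001,-0.0018,-0.125],"turn":[0,0,0.11],"gripper":0},{"delta_pos":[-0.001,-0.0018,-0.134],"turn":[0,0,0.11],"gripper":0},{"delta_pos":[-0.001,-0.0018,-0.134],"turn":[0,0,0.11],"gripper":0},{"delta_pos":[-0.001,-0.0018,-0.134],"turn":[0,0,0.11],"gripper":0},{"delta_pos":[-0.001,-0.0018,-0.134],"turn":[0,0,0.11],"gripper":0}]'
python3 -m jog '[{"delta_pos":[0,0,0],"turn":[0,0,0],"gripper":1},{"delta_pos":[0,0,0],"turn":[0,0,0],"gripper":1},{"delta_pos":[0,0,0],"turn":[0,0,0],"gripper":1},{"delta_pos":[0,0,0],"turn":[0,0,0],"gripper":1},{"delta_pos":[0,0,0],"turn":[0,0,0],"gripper":1},{"delta_pos":[0,0,0],"turn":[0,0,0],"gripper":1},{"delta_pos":[0,0,0],"turn":[0,0,0],"gripper":1},{"delta_pos":[0,0,0],"turn":[0,0,0],"gripper":1}]' 60
```

```text
time: 14.9
position: [586.6, -183.6, 146.8]
orientation: [3.142, 0.002, 2.88]
force: [0.3, -1.0, -1.0]
grip_width: 42.9
finger_force: 0.0
time: 15.9
position: [586.4, -183.0, 145.8]
orientation: [3.141, 0.0, 2.88]
force: [1.5, 4.9, 2.4]
grip_width: 10.9
finger_force: 62.9
```

```bash
python3 -m jog '[{"delta_pos":[0,0,0],"turn":[0,0,-0.1],"gripper":1},{"delta_pos":[0,0,0],"turn":[0,0,-0.2],"gripper":1},{"delta_pos":[0,0,0],"turn":[0,0,-0.3],"gripper":1},{"delta_pos":[0,0,0],"turn":[0,0,-0.4],"gripper":1},{"delta_pos":[0,0,0],"turn":[0,0,-0.49],"gripper":1},{"delta_pos":[0,0,0],"turn":[0,0,-0.49],"gripper":1},{"delta_pos":[0,0,0],"turn":[0,0,-0.49],"gripper":1},{"delta_pos":[0,0,0],"turn":[0,0,-0.49],"gripper":1}]'
python3 - <<'E'
from h import *
st=status.observe(); n="wrist"; c=cam(n,st); im=capture(n); print(np.round(st["moment"],2))
for t in (.4,.5,.6):
    a=1.484+1.4-t; q=[proj([586.2+r*np.cos(a),-183.5+r*np.sin(a),134],c) for r in (30,66)]
    cv2.line(im,*[tuple(int(v) for v in p) for p in q],(0,255,0),1)
cv2.imwrite("pics/w6.png",im)
E
```

```text
time: 16.9
position: [586.2, -183.1, 145.7]
orientation: [3.141, -0.0, 2.392]
force: [1.2, 5.3, 1.1]
grip_width: 10.9
finger_force: 62.9
[ 1.1  -0.3  -0.12]
```

View pics/w6.png

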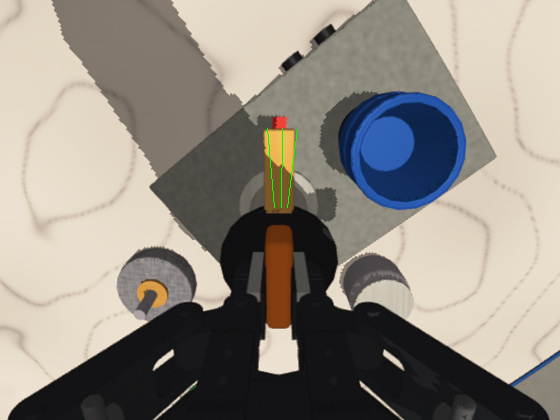

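The dog (264–297, row 130) lies on the predicted 0.5 line, with the red mark directly beyond its tip at (280,122). Next is the push.

```bash
python3 -m jog '[{"delta_pos":[0,0,-0.002],"turn":[0,0,0],"gripper":1},{"delta_pos":[0,0,-0.004],"turn":[0,0,0],"gripper":1},{"delta_pos":[0,0,-0.006],"turn":[0,0,0],"gripper":1},{"delta_pos":[0,0,-0.008],"turn":[0,0,0],"gripper":1},{"delta_pos":[0,0,-0.010],"turn":[0,0,0],"gripper":1},{"delta_pos":[0,0,-0.012],"turn":[0,0,0],"gripper":1},{"delta_pos":[0,0,-0.0135],"turn":[0,0,0],"gripper":1},{"delta_pos":[0,0,-0.0135],"turn":[0,0,0],"gripper":1}]'
```

```text
time: 17.95
position: [586.2, -183.1, 132.9]
orientation: [3.141, -0.0, 2.392]
force: [-0.3, 6.6, 9.4]
grip_width: 10.6
finger_force: 63.9
```

```bash
python3 -m jog '[{"delta_pos":[0,0,0],"turn":[0,0,-0.12],"gripper":1},{"delta_pos":[0,0,0],"turn":[0,0,-0.24],"gripper":1},{"delta_pos":[0,0,0.0005],"turn":[0,0,-0.36],"gripper":1},{"delta_pos":[0,0,0.001],"turn":[0,0,-0.48],"gripper":1},{"delta_pos":[0,0,0.0015],"turn":[0,0,-0.6],"gripper":1},{"delta_pos":[0,0,0.0015],"turn":[0,0,-0.72],"gripper":1},{"delta_pos":[0,0,0.0015],"turn":[0,0,-0.83],"gripper":1},{"delta_pos":[0,0,0.0015],"turn":[0,0,-0.91],"gripper":1}]'
python3 -m jog '[{"delta_pos":[0,0,0],"turn":[0,0,0],"gripper":1},{"delta_pos":[0,0,0],"turn":[0,0,0],"gripper":1},{"delta_pos":[0,0,0],"turn":[0,0,0],"gripper":1},{"delta_pos":[0,0,0],"turn":[0,0,0],"gripper":1},{"delta_pos":[0,0,0],"turn":[0,0,0],"gripper":1},{"delta_pos":[0,0,0],"turn":[0,0,0],"gripper":1},{"delta_pos":[0,0,0],"turn":[0,0,0],"gripper":1},{"delta_pos":[0,0,0],"turn":[0,0,0],"gripper":1}]'
python3 - <<'E'
from h import *
st=status.observe(); print(np.round(st["moment"],2)); im=capture("wrist"); cv2.imwrite("pics/w7.png",im)
E
```

```text
time: 18.95
position: [585.9, -183.1, 134.0]
orientation: [-3.141, -0.001, 1.479]
force: [1.0, 5.5, 3.6]
grip_width: 10.5
finger_force: 63.3
time: 19.95
position: [585.9, -183.1, 133.9]
orientation: [-3.141, -0.001, 1.483]
force: [1.0, 5.0, 3.7]
grip_width: 10.9
finger_force: 63.3
[ 1.2  -0.03 -0.04]
```

View pics/w7.png

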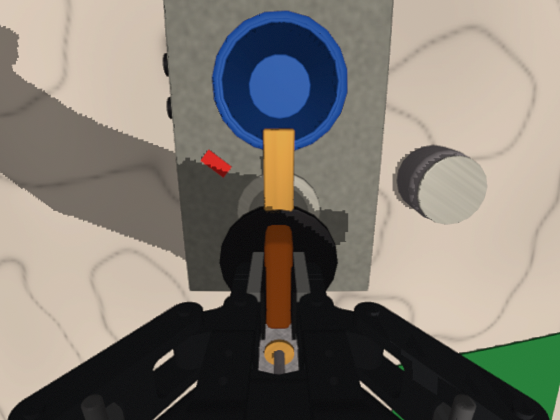

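The dog (264–295, row 130) now lies over the nested cup's lip. I'll release, lift and check that it stays down.

```bash
python3 -m jog '[{"delta_pos":[0,0,0],"turn":[0,0,0],"gripper":0.5},{"delta_pos":[0,0,0],"turn":[0,0,0],"gripper":0},{"delta_pos":[0,0,0],"turn":[0,0,0],"gripper":0},{"delta_pos":[0,0,0],"turn":[0,0,0],"gripper":0},{"delta_pos":[0,0,0.02],"turn":[0,0,0],"gripper":0},{"delta_pos":[0,0,0.06],"turn":[0,0,0],"gripper":0},{"delta_pos":[0,0,0.11],"turn":[0,0,0],"gripper":0},{"delta_pos":[0,0,0.14],"turn":[0,0,0],"gripper":0}]'
python3 -m jog '[{"delta_pos":[0,0,0],"turn":[0,0,0],"gripper":0},{"delta_pos":[0,0,0],"turn":[0,0,0],"gripper":0},{"delta_pos":[0,0,0],"turn":[0,0,0],"gripper":0},{"delta_pos":[0,0,0],"turn":[0,0,0],"gripper":0},{"delta_pos":[0,0,0],"turn":[0,0,0],"gripper":0},{"delta_pos":[0,0,0],"turn":[0,0,0],"gripper":0},{"delta_pos":[0,0,0],"turn":[0,0,0],"gripper":0},{"delta_pos":[0,0,0],"turn":[0,0,0],"gripper":0}]'
python3 - <<'E'
from h import *
st=status.observe(); n="wrist"; c=cam(n,st); im=capture(n)
for z,col in ((134,(0,0,255)),(123,(0,255,0))):
    a=1.484; u=np.array([np.cos(a),np.sin(a)]); v=np.array([-u[1],u[0]]); k=np.array([586.2,-183.3])
    pts=[proj([*(k+r*u+w*v),z],c) for r,w in ((30,7),(66,7),(66,-7),(30,-7))]
    cv2.polylines(im,[np.int32(pts)],True,col,1)
    pts=[proj([k[0]+30*np.cos(t),k[1]+30*np.sin(t),z],c) for t in np.linspace(0,6.28,60)]; cv2.polylines(im,[np.int32(pts)],True,col,1)
cv2.imwrite("pics/w8.png",cv2.resize(im[100:350,130:430],None,fx=2,fy=2))
r=capture("top"); r=capture("side")
for t in ("wing","cup"):
    o=[(place_of(t,m)[0]["point"],cam(m)) for m in ("top","side")]; print(t,tri(o).round(1))
E
```

```text
time: 21.0
position: [586.5, -183.9, 276.1]
orientation: [3.14, 0.001, 1.48]
force: [-0.4, 0.3, -0.1]
grip_width: 42.3
finger_force: 0.0
time: 22.0
position: [586.1, -183.4, 273.8]
orientation: [3.141, 0.0, 1.48]
force: [-0.1, 0.5, -0.1]
grip_width: 42.2
finger_force: 0.0
wing [ 585.3 -181.3  118.9]
cup [ 594.4 -100.5   54.9]
```

View pics/w8.png

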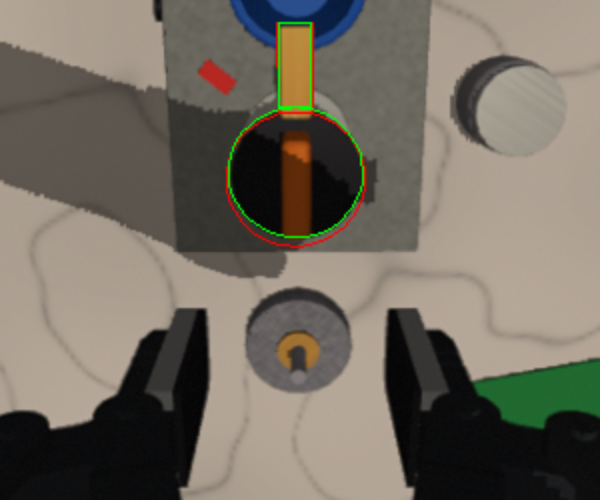

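The flange and dog match the green (z = 123) outline, so the knob stays down and turned to about 1.4 over the cup. The arm is clear, so I'm handing in.

```bash
python3 -c "
from rig import arm
print(arm.hand_in())"
```

```text
the job is handed in; nothing more can be done
None
```

The blue cup is nested and released, the knob stays about 11 mm down at about 1.4 rad with its dog over the cup's lip, and the job was handed in at about 22 s; no verdict came back.

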